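Knock a stuck bearing up out of its nest with the knockout yoke

TASK

The bearing is stuck in the blue fixture nest. Take the yellow knockout yoke by its black grip, bring its upright rod in under the nest from the open front, feel gently for the knockout hole in the underside and push the rod up through it until the bearing pops up and stays resting proud on the spring plungers. Then draw the yoke out and stand it upright back on the rubber pad; do not press hard against the nest, do not touch the bearing with the gripper or throw it out of the nest, and leave the oil bottle, tape roll and spanner alone.

Things in the scene. Friction and masses are not known exactly. Their poses are not given: they have to be found in the camera images.
- nest: Fixture nest bolted to the bench: blue plate 72 (x) by 114 (y) mm, top at 98 mm, on two dark legs that leave a tunnel along x, 90 mm wide in y and 68 mm high, open at the front (-x) and back. Bolted feet reach to 82 mm either side in y. Origin: on the bench under the pocket's centre; x points away from the front, z up.
- nest_under (a point): Point on the underside of the nest's 10 mm thick backing plate, under the pocket's centre, 68 mm above the bench; axes as the nest. The knockout hole through this plate, an opening 30 (x) by 26 (y) mm, has its centre at x = 0 but is off-centre in y by 2 to 8 mm, how much and to which side is not marked. It cannot be seen from above and must be felt for from below.
- pocket_floor (a point): Centre of the floor of the round pocket (45.5 mm wide, 20 mm deep), 78 mm above the bench; axes as the nest. Spring plungers in its wall keep the bearing down: it takes 8 to 15 N to break it free. Once its underside is over 13 mm above this floor others snap in under it and hold it there; raise the rod tip 14 to 17 mm above this floor, not more than 20.
- bearing: Steel ball bearing, a closed disc 44 mm in diameter, 13 mm thick, about 70 g, lying flat in the pocket, its top 7 mm below the nest's top. Origin: centre of its underside.
- yoke_grip (a point): Point to grasp: centre of the black grip of the loose knockout yoke (0.28 to 0.46 kg). The grip is a block 32 (x) by 14 (y) by 44 mm high (pinch it in y) on top of the yoke; this point is 150 mm above the yoke's underside, straight over the rod, and 22 mm above the yoke's top arm. Axes: x from the spine to the rod, z up.
- yoke: The knockout yoke: a yellow C frame open to its +x side. Foot 36 mm wide (y), 12 mm high, x = -62 to +16 mm, then a dark counterweight 14 mm high to x = +34 mm (balance is under the grip); spine 20 mm wide, x = -62 to -50 mm; top arm 20 mm wide, 116 to 128 mm high. It goes into the nest's front with its x along the nest's x. Origin: on its underside right under rod and grip; axes as yoke_grip.
- rod_tip (a point): Centre of the flat end of the yoke's upright steel knockout rod, 24 mm in diameter, 48 mm above the yoke's underside (102 mm straight below yoke_grip); the rod stands 36 mm out of the foot. Axes as yoke_grip.
- pad: Black rubber pad, 170 (x) by 100 (y) by 4 mm, fixed to the bench, where the yoke stands. Origin: at the bench, 23 mm to +x of the pad's centre; the yoke is parked with its rod over this point and its x along the pad's x.
- oil: White oil bottle with red cap, 48 mm in diameter, 131 mm high, loose bystander. Origin: centre of its underside.
- tape: Roll of yellow tape, 68 mm in diameter, 19 mm high, lying flat, loose bystander. Origin: centre of its underside.
- wrench: Steel spanner, 178 mm long (along its y), 5 mm thick, loose bystander. Origin: centre of its underside.
Not all that is in view belongs to the job. Of the things shaped like the yoke, the yellow one is meant.

How it is judged (in metres and radians):
On the way:
1. the yoke's rod, up through the knockout hole, pushes the bearing at least 9 mm up off the pocket floor (z of bearing in the frame of nest above 0.087 m and z of yoke in the frame of nest above 0.036 m and horizontal distance between yoke and nest below 0.015 m and contact force between yoke and bearing above 0.2 N), for 0.05 s.
At the end, for the whole second after the job is handed in: The bearing rests level (within 0.12 rad) on the plungers, its underside 9 to 22 mm above the pocket floor and within 4 mm of the pocket's centre; the yoke stands upright (within 0.06 rad) and at rest on the rubber pad, its rod within 25 mm of the pad's parking point (its origin) (z of bearing in the frame of nest between 0.087 and 0.1 m and horizontal distance between bearing and nest below 0.004 m and angle between bearing's own z axis and vertical below 0.12 rad and linear speed of bearing below 0.01 m/s and horizontal distance between yoke and pad below 0.025 m and height (world z) of yoke between 0.002 and 0.007 m and angle between yoke's own z axis and vertical below 0.06 rad and linear speed of yoke below 0.02 m/s); the robot touches nothing.
It fails at once if the yoke presses on the nest with more than 25 N (contact force between yoke and nest above 25 N).
It fails at once if the bearing is thrown or taken out of the nest (horizontal distance between bearing and nest above 0.015 m or z of bearing in the frame of nest above 0.112 m or angle between bearing's own z axis and vertical above 0.6 rad).
It fails at once if the robot touches the bearing (contact force between any of the arm, the fingers and bearing above 0.5 N).
It fails at once if a bystander is moved by more than 20 mm (distance of any of oil, tape, wrench from where it was at the start of the episode above 0.02 m).
It also fails if it takes over 72 s, if anything falls off the work surface, if the arm or the gripper's body presses on something with over 40 N, if the wrist force passes 120 N, or if a joint passes its speed limit or range.

ROBOT

A 7-joint arm with a two-finger parallel gripper is mounted at the origin on a cart in front of the work surface, level with it; the furniture and walls round the work are solid. World frame = base frame: x ahead of the robot, y to its left, z up, the work surface at z = 0. Lengths are in m, angles in degrees, forces in N, time in s.
With the tool pointing down it reaches from about 0.425 to 0.95 m from the base axis. Payload 4.7 kg.
Tool frame: the origin (TCP) lies midway between the tips of the shut fingers; the grasp point (between the pads) lies 19 mm behind it; y points along the fingers, x is the direction in which the jaws open and shut, and the axes are right-handed (so a half turn about y gives the same grasp; the last joint's range is limited). The gripper opens to 87 mm and grips with 3 to 60 N. Pads are 19 mm wide; open, the fingers measure 117 mm over their backs; the gripper's body (75 mm by 190 mm) begins 51 mm behind the grasp point.
Start: joints at [-73.333, 26.849, -2.785, 87.806, 1.381, 65.374, -4.715], TCP at [0.212, 0.641, 0.223] pointing down, gripper open.
Joint ranges: [-148.3, 148.3], [-19.14, 114.17], [-79.39, 73.82], [5.75, 140.21], [-59.74, 239.74], [12.07, 113.84], [-152.46, 152.46]. Speed limits (degrees/s): [147.25, 147.25, 180, 180, 180, 180, 180].

INTERFACE

Orientations are given as a 3x3 rotation matrix whose columns are the frame's x, y, z axes.
In Python, from plant import ctrl gives the robot as it stands. The module is installed in compiled form; this text tells all that it offers.
- The arm moves only by the tool drive_tool, never from a script. Its argument "series" is a list of rows, each a list of 3 entries, a list of its own where there are three numbers: the opening in per cent of the stroke, from 0 (shut) to 100 (fully open), then the shift along the tool's x, y, z in m, then the turn, a rotation vector about the tool's x, y, z in rad. A call has 1 to 12 rows; each row is the pose to reach, as a shift and turn from the pose commanded when the call began, along the tool's axes at that moment; what a row does not reach only later rows make up. A row lasts 1/10 s, in which the tool goes at most 50 mm and 8.59 degrees, less where a joint would pass 70% of its speed; a pose out of reach is approached as far as the arm can. A call with a gripper value outside its range is refused whole. The fingers move at their own pace and stop on an object; "force" is the grip in N (left out, the last holds). Time passes only in rows, so rows that repeat a pose let the fingers close. It gives the time, the measured TCP pose, the force and the opening at its end, in the units of the state.
- ctrl.get_state(): the state, without advancing time (a new reading comes with each control period).
- ctrl.capture(name): name is "scene" or "side" or "wrist"; returns the picture (420x560x3 uint8, red, green, blue); there is no depth.
- ctrl.camera_info(name): a dict with "intrinsics" (3x3 intrinsics, pixels), "rvec" (rotation vector, rad) and "tvec" (3), from world to camera coordinates, as OpenCV has them. Camera axes: x right, y down, z forward; pixel columns grow to the right and rows downward; lengths in m; the calibration is good to about 2 mm. A picture is of the moment at which its call begins: read the wrist's pose just before it. camera_info takes no time and is no camera call; for the wrist camera it gives the pose at the moment of the call.
- ctrl.sign_off(): hands the job in, once; it reports no verdict.
Trained networks look in the newest picture that a camera, given by its name, has taken for a name from the list of things; names that differ only in an ending like _2 or _b are one class to them, and where a whole thing is asked for, a point or a joint stands for the part that bears it (a point fixed in the world has none). Each returns a list of dicts, best first, with "p" (0 to 1); they miss things now and then, are a little off and sometimes report something else, mostly with a low value. They report only what shows in the picture. A call takes as long as a camera call. They do not tell look-alikes from the thing itself.
- ctrl.recognise(camera, query): "bbox" ([left, top, right, bottom] in pixels, round what is visible of it).
- ctrl.pinpoint(camera, query): "point" ([row, column] in pixels: a listed point, or the origin of a listed thing).
The state is a dict: "time": time; "joint_pos": joint angles; "joint_vel": joint speeds; "joint_efforts": joint torques, N m; "ee_pos": TCP position; "tool_rot": TCP orientation; "wrist_force": force on the tool from outside, world axes, zero at the start; "ft_torque": the same for the moment, N m; "grip_width": finger opening in m.
Only numpy, scipy, OpenCV 4.12 (cv2) and the standard library are available. Lean on these libraries where they do the work, as an engineer would, in place of code of your own. Each camera call takes 0.05 s, during which the arm holds its last target. There are 200 camera calls.

## Working session

There is one attempt and no reset: what is moved stays moved. The work goes in short steps, Python scripts to look and compute and a tool call to move; the robot and the scene stay as the last step left them, time stands still between calls to the robot, and variables do not carry over. Pictures are saved under pics/ and viewed, about 8 in all and at most 12, crops included, and the job is handed in when it is done.

Besides the shell and the picture viewer there is one more tool, called after "Emit:" by a JSON object that holds its "op" and its "data". drive_tool: Moves the arm, as the interface text tells. Its arguments: {"type":"object","properties":{"series":{"type":"array"},"force":{"type":"number"}},"required":["series"]}

```bash
mkdir -p pics; cat > h.py <<'E'
import numpy as np, cv2
from plant import ctrl
np.set_printoptions(precision=4,suppress=True)
def P(c):
    i=ctrl.camera_info(c);K=np.array(i["intrinsics"],float);R=cv2.Rodrigues(np.array(i["rvec"],float))[0];t=np.array(i["tvec"],float).ravel()
    return K,R,t
def onz(c,rc,z):
    K,R,t=P(c);d=R.T@np.linalg.inv(K)@[rc[1],rc[0],1];o=-R.T@t
    return o+d*(z-o[2])/d[2]
def tri(obs):  # list of ((K,R,t),(row,col))
    A=[];b=[]
    for (K,R,t),rc in obs:
        d=R.T@np.linalg.inv(K)@[rc[1],rc[0],1];d/=np.linalg.norm(d);M=np.eye(3)-np.outer(d,d);A.append(M);b.append(M@(-R.T@t))
    return np.linalg.lstsq(np.vstack(A),np.hstack(b),rcond=None)[0]
def save(c,n):
    im=ctrl.capture(c);cv2.imwrite(f"pics/{n}.png",im[:,:,::-1]);return im
E
python3 - <<'E'
from h import *
s=ctrl.get_state();print(s['time'],s['ee_pos'],np.array(s['tool_rot']),s['wrist_force'])
ims=[save(c,c+"0") for c in("scene","side")]
for c in("scene","side"):
    K,R,t=P(c);print(c,-R.T@t)
    for q in("yoke_grip","rod_tip","yoke","nest","pocket_floor","bearing","pad","oil","tape","wrench"):
        print(q,[(np.round(d['point']),round(d['p'],2)) for d in ctrl.pinpoint(c,q)][:4])
E
```

```text
0.0 [0.212  0.6402 0.2215] [[ 0.3143 -0.0005 -0.9493]
 [ 0.9493 -0.0018  0.3143]
 [-0.0019 -1.     -0.0001]] [ 0.1644 -0.2763  0.0111]
scene [-0.4328 -0.7348  0.8481]
yoke_grip [(array([188., 190.]), 0.95), (array([210., 341.]), 0.81)]
rod_tip [(array([241., 338.]), 0.81), (array([218., 193.]), 0.63)]
yoke [(array([225., 198.]), 0.84), (array([249., 336.]), 0.8)]
nest [(array([219., 277.]), 0.87)]
pocket_floor [(array([200., 276.]), 0.76)]
bearing [(array([204., 278.]), 0.52)]
pad [(array([256., 334.]), 0.76)]
oil [(array([195., 231.]), 0.89), (array([252., 340.]), 0.69)]
tape [(array([206., 200.]), 0.6)]
wrench [(array([288., 386.]), 0.63)]
side [ 0.3443 -0.8381  0.5077]
yoke_grip [(array([227., 334.]), 0.79), (array([176., 241.]), 0.77)]
rod_tip [(array([273., 334.]), 0.75), (array([204., 243.]), 0.67)]
yoke [(array([286., 332.]), 0.69), (array([219., 244.]), 0.58)]
nest [(array([240., 313.]), 0.79)]
pocket_floor [(array([214., 319.]), 0.71), (array([288., 330.]), 0.25)]
bearing [(array([219., 317.]), 0.4)]
pad [(array([291., 331.]), 0.93), (array([230., 337.]), 0.6)]
oil [(array([204., 306.]), 0.79), (array([213., 318.]), 0.73)]
tape [(array([209., 277.]), 0.7)]
wrench [(array([344., 339.]), 0.43)]
```

View pics/scene0.png

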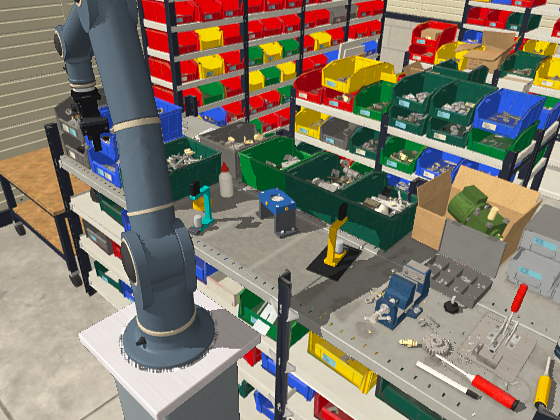

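View pics/side0.png

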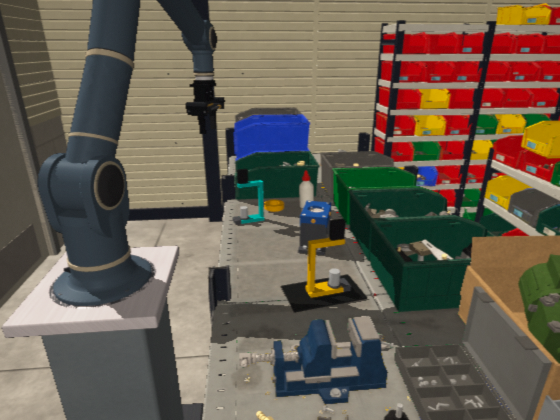

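Two yoke-shaped things are in view. The teal one is at scene (190,205) and side (250,200). The yellow one stands on the black pad at scene (338,240) and side (325,260), with its black grip at scene (341,210). The yellow one on the pad fits the description; I'll confirm it in a crop.

```bash
python3 - <<'E'
from h import *
a,b=P("scene"),P("side")
for n,p,q in [("grip",(210,341),(227,334)),("tip",(241,338),(273,334)),("yoke",(249,336),(286,332)),("nest",(219,277),(240,313)),("pocket",(200,276),(214,319)),("bearing",(204,278),(219,317)),("pad",(256,334),(291,331)),("oil",(195,231),(204,306)),("tealgrip",(188,190),(176,241)),("tape",(206,200),(209,277))]:
    print(n,tri([(a,p),(b,q)]))
print("wrench",onz("scene",(288,386),0),onz("side",(344,339),0), "tape",onz("side",(209,277),0))
A=cv2.imread("pics/scene0.png")[165:305,170:420];B=cv2.imread("pics/side0.png")[165:305,200:400]
cv2.imwrite("pics/crop1.png",np.hstack([cv2.resize(A,None,fx=1.75,fy=3,interpolation=2) if 0 else cv2.resize(A,(440,246)),cv2.resize(B,(351,246))]))
K,R,t=P("wrist");print("wrist cam",-R.T@t,R[2]); T=ctrl.get_state();print(np.array(T['tool_rot']).T@(-R.T@t-T['ee_pos']),K[0,0])
E
```

```text
grip [ 0.5243 -0.1083  0.1612]
tip [ 0.5311 -0.1046  0.0484]
yoke [ 0.5295 -0.1021  0.0159]
nest [0.5279 0.1348 0.0147]
pocket [0.5445 0.1556 0.078 ]
bearing [0.5366 0.1396 0.0715]
pad [ 0.5275 -0.098  -0.0053]
oil [0.5395 0.3652 0.0209]
tealgrip [0.3302 0.315  0.1458]
tape [ 0.4486  0.4291 -0.0158]
wrench [ 0.5036 -0.2918  0.    ] [ 0.5039 -0.2761  0.    ] tape [0.4464 0.3946 0.    ]
wrist cam [0.1405 0.6642 0.3851] [ 0.2623 -0.0875 -0.961 ]
[-0.0003 -0.1625  0.0754] 329.2674022234219
```

View pics/crop1.png

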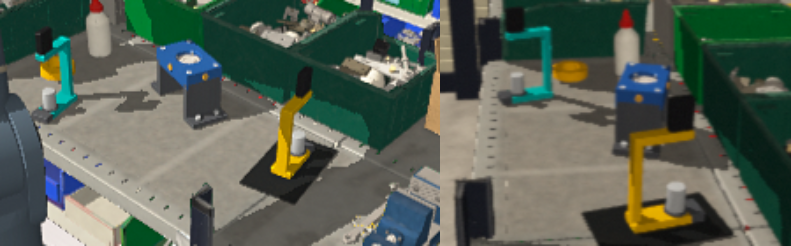

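The crop confirms it: the yellow yoke is on the pad, with its spine towards the robot and its rod away from it. The teal one, by the tape, is the decoy. I'm moving so the wrist camera can see the nest.

Emit:
{"op": "drive_tool", "data": {"series": [[100,[-0.03,-0.04,-0.03],[0,-0.05,0]],[100,[-0.382,-0.12,-0.421],[0,-0.32,0]],[100,[-0.382,-0.12,-0.421],[0,-0.32,0]],[100,[-0.382,-0.12,-0.421],[0,-0.32,0]],[100,[-0.382,-0.12,-0.421],[0,-0.32,0]],[100,[-0.382,-0.12,-0.421],[0,-0.32,0]],[100,[-0.382,-0.12,-0.421],[0,-0.32,0]],[100,[-0.382,-0.12,-0.421],[0,-0.32,0]],[100,[-0.382,-0.12,-0.421],[0,-0.32,0]],[100,[-0.382,-0.12,-0.421],[0,-0.32,0]],[100,[-0.382,-0.12,-0.421],[0,-0.32,0]],[100,[-0.382,-0.12,-0.421],[0,-0.32,0]]]}}

```text
time: 2.3
ee_pos: [0.4929, 0.1425, 0.3435]
tool_rot: [[0.003, 0.002, -1.0], [1.0, 0.0, 0.003], [0.0, -1.0, -0.002]]
wrist_force: [-0.1, 1.1, -0.6]
grip_width: 0.087
```

```bash
python3 - <<'E'
from h import *
s=ctrl.get_state();print(s['ee_pos'],s['wrist_force'])
save("wrist","w1")
np.save("w1",np.array([*P("wrist")],dtype=object),allow_pickle=True)
for q,z in(("nest",0),("pocket_floor",.078),("bearing",.078),("nest_under",.068)):
    print(q,[(np.round(d['point'],1),round(d['p'],2),onz("wrist",d['point'],z)) for d in ctrl.pinpoint("wrist",q)][:2])
E
```

```text
[0.4929 0.1425 0.3435] [-0.1438  1.1247 -0.5893]Traceback (most recent call last):
  File "<stdin>", line 4, in <module>
ValueError: could not broadcast input array from shape (3,3) into shape (3,)
```

View pics/w1.png

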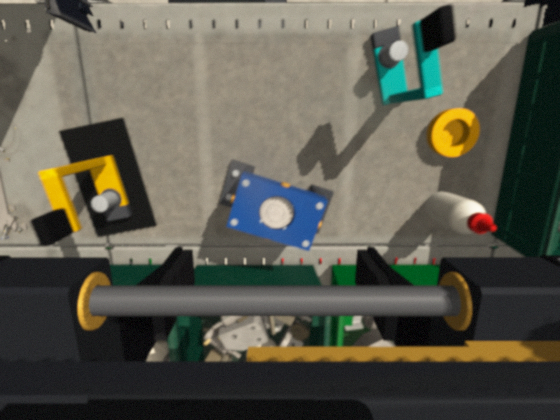

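The wrist picture shows the blue nest at (277,210), yawed a little. The yellow yoke and pad are at (105,185), yawed the other way. The teal decoy is at (410,55), the tape at (455,132) and the oil at (465,215). Next I'll measure the nest and pad with masks.

```bash
cat >> h.py <<'E'
def rect(c,mask,z):
    cs,_=cv2.findContours(mask,cv2.RETR_EXTERNAL,cv2.CHAIN_APPROX_NONE);k=max(cs,key=cv2.contourArea)
    w=np.array([onz(c,(p[0][1],p[0][0]),z)[:2]*1000 for p in k],np.float32)
    return cv2.minAreaRect(w),w
def pp(c,q,z):
    print(q,[(np.round(d['point'],1),round(d['p'],2),onz(c,d['point'],z)) for d in ctrl.pinpoint(c,q)][:3])
E
python3 - <<'E'
from h import *
im=save("wrist","w1b")
h=cv2.cvtColor(im,cv2.COLOR_RGB2HSV)
m=cv2.inRange(h,(105,120,50),(125,255,255));m[:140]=0;m[255:]=0;m[:,:200]=0;m[:,350:]=0
m=cv2.morphologyEx(m,cv2.MORPH_CLOSE,np.ones((5,5)))
print("nest",rect("wrist",m,.098)[0])
# bearing circle
g=cv2.inRange(h,(0,0,120),(180,70,255));g[:190]=0;g[235:]=0;g[:,:252]=0;g[:,300:]=0
print("bearing-ish",rect("wrist",g,.091)[0])
y=cv2.inRange(h,(20,150,80),(32,255,255));y[:,200:]=0;y[:130]=0;y[250:]=0
print("yoke yellow at .128",rect("wrist",y,.128)[0])
k=cv2.inRange(h,(0,0,0),(180,255,60));k[:105]=0;k[250:]=0;k[:,200:]=0
print("pad",rect("wrist",k|y,.004)[0])
for q,z in(("nest",0),("pocket_floor",.078),("bearing",.078),("nest_under",.068),("yoke_grip",.154),("rod_tip",.052),("yoke",.004),("pad",.0)): pp("wrist",q,z)
E
```

```text
nest ((529.2872924804688, 149.99166870117188), (114.39228820800781, 76.82363891601562), 72.55209350585938)
bearing-ish ((532.8656616210938, 148.587158203125), (43.243675231933594, 42.020179748535156), 89.40200805664062)
yoke yellow at .128 ((500.3553466796875, -73.87688446044922), (78.4561767578125, 89.8615951538086), 11.837479591369629)
pad ((512.99951171875, -151.62559509277344), (168.3882293701172, 189.53382873535156), 11.030237197875977)
nest [(array([193.5, 280.7]), 0.76, array([0.5305, 0.1519, 0.    ]))]
pocket_floor [(array([204.8, 282.2]), 0.6, array([0.5269, 0.1551, 0.078 ]))]
bearing [(array([207.5, 285.2]), 0.68, array([0.5297, 0.1605, 0.078 ]))]
nest_under [(array([203.9, 284.5]), 0.82, array([0.5269, 0.1605, 0.068 ])), (array([177.6,   6.1]), 0.36, array([ 0.4915, -0.2125,  0.068 ]))]
yoke_grip [(array([ 20.9, 444.2]), 0.79, array([0.3253, 0.3074, 0.154 ])), (array([224.8,  60.1]), 0.65, array([ 0.5298, -0.093 ,  0.154 ]))]
rod_tip [(array([ 45.9, 405.6]), 0.85, array([0.327 , 0.3099, 0.052 ])), (array([202.1, 104.9]), 0.59, array([ 0.5291, -0.0933,  0.052 ]))]
yoke [(array([ 50.1, 392.9]), 0.75, array([0.3231, 0.3101, 0.004 ])), (array([194.5, 121.8]), 0.68, array([ 0.529, -0.091,  0.004])), (array([205.4, 286. ]), 0.4, array([0.5457, 0.1649, 0.004 ]))]
pad [(array([190.5, 119.8]), 0.88, array([ 0.5236, -0.0955,  0.    ]))]
```

Emit:
{"op": "drive_tool", "data": {"series": [[100,[-0.05,0,0],[0,0,0]],[100,[-0.1,0,0],[0,0,0]],[100,[-0.15,0.01,0.005],[0,0,0]],[100,[-0.2,0.02,0.01],[0,0,0]],[100,[-0.235,0.03,0.015],[0,0,0]],[100,[-0.235,0.03,0.015],[0,0,0]],[100,[-0.235,0.03,0.015],[0,0,0]]]}}

```text
time: 3.5
ee_pos: [0.4766, -0.0891, 0.3124]
tool_rot: [[0.001, -0.0, -1.0], [1.0, 0.001, 0.001], [0.001, -1.0, 0.0]]
wrist_force: [-0.2, 1.5, 0.5]
grip_width: 0.0871
```

```bash
python3 - <<'E'
from h import *
im=save("wrist","w2")
print(ctrl.get_state()['ee_pos'],ctrl.get_state()['wrist_force'])
h=cv2.cvtColor(im,cv2.COLOR_RGB2HSV)
y=cv2.inRange(h,(20,150,80),(32,255,255));y[330:]=0
print("yoke yellow at .132",rect("wrist",y,.132)[0])
for q,z in(("yoke_grip",.154),("rod_tip",.052),("yoke",.004),("pad",.0)): pp("wrist",q,z)
E
```

```text
[ 0.4771 -0.088   0.3126] [-0.3555  0.3604  0.2598]
yoke yellow at .132 ((499.5576477050781, -103.74390411376953), (94.97550964355469, 35.685394287109375), 11.426572799682617)
yoke_grip [(array([248.4, 260. ]), 0.59, array([ 0.532 , -0.1029,  0.154 ]))]
rod_tip [(array([220.6, 264.1]), 0.76, array([ 0.5333, -0.1016,  0.052 ])), (array([208.8, 265.8]), 0.27, array([ 0.5168, -0.0993,  0.052 ]))]
yoke [(array([212.7, 264.4]), 0.71, array([ 0.5359, -0.1028,  0.004 ]))]
pad [(array([206.5, 263.3]), 0.77, array([ 0.5273, -0.1048,  0.    ])), (array([210.6, 432.3]), 0.41, array([0.5328, 0.1482, 0.    ])), (array([231.4, 462.3]), 0.31, array([0.5656, 0.1984, 0.    ]))]
```

View pics/w2.png

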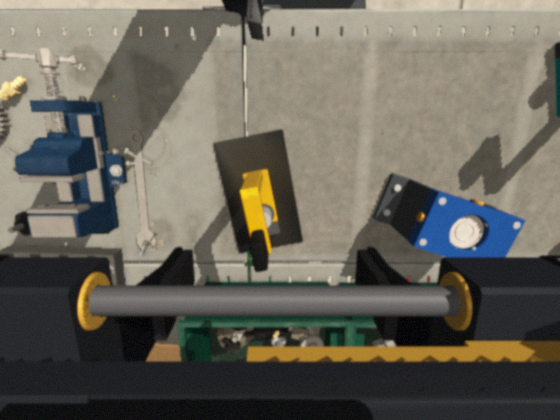

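```bash
python3 - <<'E'
from h import *
im=cv2.imread("pics/w2.png")
c=[onz("wrist",p,.004)[:2] for p in((143,215),(130,283),(240,302))]
print(c, [np.degrees(np.arctan2(*(c[2]-c[1])[::-1])),np.degrees(np.arctan2(*(c[1]-c[0])[::-1]))-90, np.linalg.norm(c[2]-c[1]),np.linalg.norm(c[1]-c[0])])
cr=cv2.resize(im[120:280,190:320],None,fx=3.7,fy=3.7,interpolation=cv2.INTER_CUBIC)
cv2.imwrite("pics/crop2.png",cr)
h=cv2.cvtColor(im,cv2.COLOR_BGR2HSV);m=cv2.inRange(h,(20,150,150),(32,255,255));
for r in range(165,262,6):
    x=np.flatnonzero(m[r,200:320])+200
    if len(x): print(r,x.min(),x.max(), end="; ")
g=cv2.inRange(h,(0,0,0),(180,255,45));
print()
for r in range(226,275,5):
    x=np.flatnonzero(g[r,235:290])+235
    if len(x): print(r,x.min(),x.max(), end="; ")
E
```

```text
[array([ 0.4344, -0.1718]), array([ 0.4164, -0.0766]), array([ 0.5789, -0.046 ])] [np.float64(10.685790299213922), np.float64(10.703438090849005), np.float64(0.16531837364194593), np.float64(0.09686787899369055)]
171 255 267; 177 243 268; 183 244 270; 189 241 271; 195 241 272; 201 242 273; 207 244 275; 213 245 276; 219 246 277; 225 248 265; 231 249 267; 237 265 268; 243 266 269; 249 268 271; 
226 235 245; 231 235 289; 236 236 262; 241 237 263; 246 238 264; 251 240 266; 256 252 266; 261 252 266; 266 255 266;
```

View pics/crop2.png

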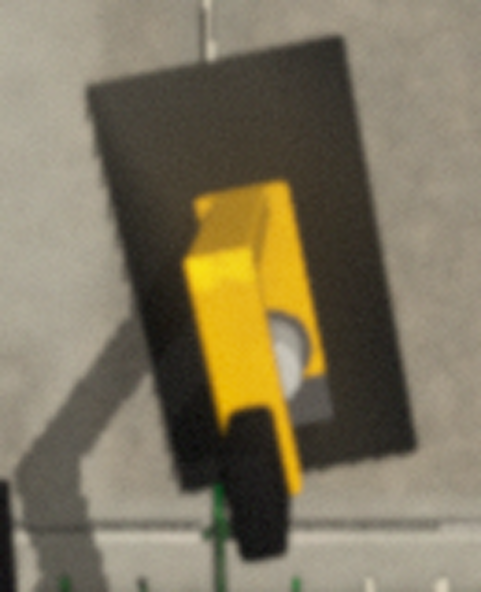

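```bash
python3 - <<'E'
from h import *
u=np.array([np.cos(.19),np.sin(.19)])
a=onz("wrist",(120+555/3.7-.5,190+264/3.7-.5),.176)[:2]; print("far edge->centre",a-.016*u)
# arm/pad corners -> pad origin: far right corner
c=onz("wrist",(130,283),.004)[:2]; v=np.array([-u[1],u[0]])
print("pad origin",c+u*.108-v*.05, onz("wrist",(240,302),.004)[:2]-u*.062-v*.05, onz("wrist",(143,215),.004)[:2]+u*.108+v*.05)
s=ctrl.get_state();t=np.array([.532,-.103,.14]);print("delta",np.array(s['tool_rot']).T@(t-s['ee_pos']))
E
```

```text
far edge->centre [ 0.5298 -0.1045]
pad origin [ 0.5319 -0.1053] [ 0.5274 -0.1068] [ 0.531  -0.1023]
delta [-0.0155  0.1727 -0.0547]
```

Emit:
{"op": "drive_tool", "data": {"series": [[100,[-0.016,0.01,-0.04],[0,-0.1,0]],[100,[-0.016,0.05,-0.054],[0,-0.19,0]],[100,[-0.016,0.09,-0.054],[0,-0.19,0]],[100,[-0.016,0.13,-0.054],[0,-0.19,0]],[100,[-0.016,0.16,-0.054],[0,-0.19,0]],[100,[-0.016,0.174,-0.054],[0,-0.19,0]],[100,[-0.016,0.174,-0.054],[0,-0.19,0]],[100,[-0.016,0.174,-0.054],[0,-0.19,0]]]}}

```text
time: 4.55
ee_pos: [0.5319, -0.1051, 0.1397]
tool_rot: [[-0.19, 0.002, -0.982], [0.982, -0.0, -0.19], [-0.0, -1.0, -0.002]]
wrist_force: [0.1, -0.4, -0.8]
grip_width: 0.0869
```

```bash
python3 - <<'E'
from h import *
print(ctrl.get_state()['ee_pos'],ctrl.get_state()['wrist_force'])
a=save("wrist","w3");b=save("side","s3")
cv2.imwrite("pics/c3.png",np.hstack([a[60:400,120:440],cv2.resize(b[170:320,250:410],(363,340),interpolation=2)])[:,:,::-1])
E
```

```text
[ 0.5319 -0.1051  0.1397] [ 0.1075 -0.4449 -0.8381]
```

View pics/c3.png

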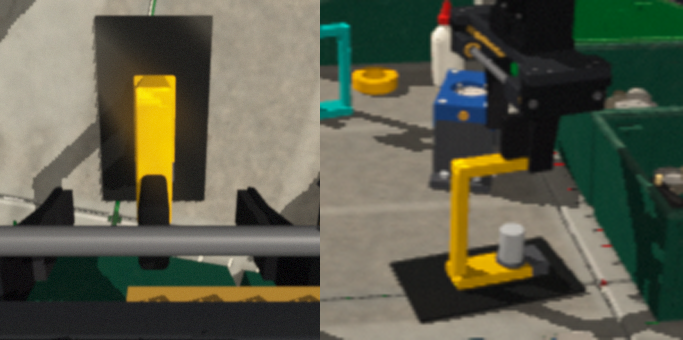

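The fingers straddle the grip (crop pixel (154,220)), and the yoke lies parallel to the tool. Closing on it.

Emit:
{"op": "drive_tool", "data": {"series": [[30,[0,0,0],[0,0,0]],[10,[0,0,0],[0,0,0]],[5,[0,0,0],[0,0,0]],[5,[0,0,0],[0,0,0]],[5,[0,0,0],[0,0,0]],[5,[0,0,0],[0,0,0]],[5,[0,0,0],[0,0,0]],[5,[0,0,0],[0,0,0]]], "force": 50}}

```text
time: 5.45
ee_pos: [0.5308, -0.1051, 0.1385]
tool_rot: [[-0.189, -0.0, -0.982], [0.982, 0.0, -0.189], [0.0, -1.0, 0.0]]
wrist_force: [-0.3, -0.2, 0.4]
grip_width: 0.0313
```

Emit:
{"op": "drive_tool", "data": {"series": [[5,[0,0,0],[0,0,0]],[5,[0,0,0],[0,0,0]],[5,[0,0,0],[0,0,0]],[5,[0,0,0],[0,0,0]],[5,[0,0,0],[0,0,0]],[5,[0,0,0],[0,0,0]]]}}

```text
time: 6.05
ee_pos: [0.5308, -0.1052, 0.1385]
tool_rot: [[-0.189, -0.0, -0.982], [0.982, -0.0, -0.189], [-0.0, -1.0, 0.0]]
wrist_force: [0.0, 0.3, -0.7]
grip_width: 0.0135
```

Emit:
{"op": "drive_tool", "data": {"series": [[5,[0,-0.03,0],[0,0,0]],[5,[0,-0.07,0],[0,0,0]],[5,[0,-0.115,0.01],[0,0,0]],[5,[0.04,-0.115,0.03],[0,0.07,0]],[5,[0.085,-0.115,0.04],[0,0.15,0]],[5,[0.13,-0.115,0.05],[0,0.25,0]],[5,[0.175,-0.115,0.056],[0,0.35,0]],[5,[0.22,-0.115,0.056],[0,0.43,0]],[5,[0.265,-0.115,0.056],[0,0.495,0]],[5,[0.306,-0.115,0.056],[0,0.495,0]],[5,[0.306,-0.115,0.056],[0,0.495,0]],[5,[0.306,-0.115,0.056],[0,0.495,0]]]}}

```text
time: 7.25
ee_pos: [0.4169, 0.185, 0.2527]
tool_rot: [[0.297, -0.002, -0.955], [0.955, -0.002, 0.297], [-0.002, -1.0, 0.001]]
wrist_force: [0.4, -0.5, -3.9]
grip_width: 0.0135
```

```bash
python3 - <<'E'
from h import *
s=ctrl.get_state();print(s['ee_pos'],s['wrist_force'],s['ft_torque'],s['grip_width'])
im=save("wrist","w4")
h=cv2.cvtColor(im,cv2.COLOR_RGB2HSV)
m=cv2.inRange(h,(105,120,50),(125,255,255));m[330:]=0
m=cv2.morphologyEx(m,cv2.MORPH_CLOSE,np.ones((5,5)))
print("nest",rect("wrist",m,.098)[0])
pp("wrist","pocket_floor",.078);pp("wrist","bearing",.078);pp("wrist","rod_tip",.168)
E
```

```text
[0.4169 0.185  0.2527] [ 0.3502 -0.5247 -3.8602] [-0.0463 -0.0587 -0.0417] 0.013534355748667256
nest ((562.8201293945312, 154.81369018554688), (3.342395544052124, 3.8650729656219482), 73.18952178955078)
pocket_floor []
bearing []
rod_tip [(array([ 83. , 358.1]), 0.84, array([0.3406, 0.2689, 0.168 ]))]
```

View pics/w4.png

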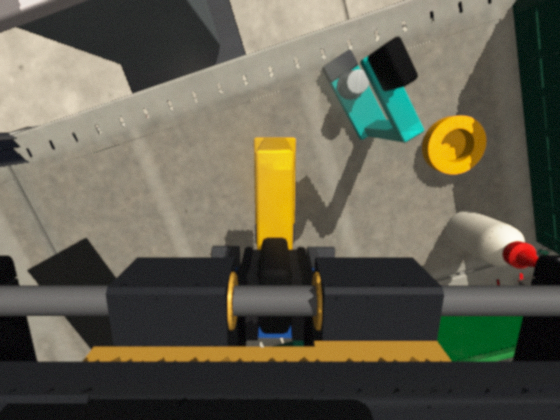

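The yoke hangs straight between the fingers, with its top arm at columns 256–296. The nest is hidden behind the gripper, so I'll refine the nest and the rod offset from the earlier pictures.

```bash
python3 - <<'E'
from h import *
s=ctrl.get_state();T=np.array(s['tool_rot']);e=np.array(s['ee_pos']);K,R,t=P("wrist")
Rc=R@T; o=T.T@(-R.T@t-e)   # tool->cam, cam pos in tool
def ray(rc,z,T,e):
    Rw=Rc@T.T;C=e+T@o;d=Rw.T@np.linalg.inv(K)@[rc[1],rc[0],1];return C+d*(z-C[2])/d[2]
im=cv2.imread("pics/w4.png");h=cv2.cvtColor(im,cv2.COLOR_BGR2HSV)
m=cv2.inRange(h,(20,150,80),(32,255,255));
for r in (150,170,190,210): 
    x=np.flatnonzero(m[r,200:330])+200;print(r,x.min(),x.max(),T.T@(ray((r,(x.min()+x.max())/2),.246,T,e)-e))
print("V col275",[tuple(im[r,275]) for r in range(134,160,2)])
# nest from w1b, w2
Ts={'w1b':(np.array([[.003,.002,-1],[1,0,.003],[0,-1,-.002]]),np.array([.4929,.1425,.3435])),'w2':(np.array([[.001,0,-1],[1,.001,.001],[.001,-1,0]]),np.array([.4771,-.088,.3126]))}
obs={}
for n,box in(('w1b',(140,255,200,350)),('w2',(165,262,375,530))):
    h=cv2.cvtColor(cv2.imread(f"pics/{n}.png"),cv2.COLOR_BGR2HSV)
    g=np.zeros(h.shape[:2],np.uint8);a=cv2.inRange(h,(100,120,40),(125,255,255));g[box[0]:box[1],box[2]:box[3]]=a[box[0]:box[1],box[2]:box[3]]
    g=cv2.morphologyEx(g,cv2.MORPH_CLOSE,np.ones((5,5)))
    cs,_=cv2.findContours(g,0,1);k=max(cs,key=cv2.contourArea)
    w=np.array([ray((p[0][1],p[0][0]),.098,*Ts[n])[:2]*1000 for p in k],np.float32);print(n,cv2.minAreaRect(w))
    b=np.zeros_like(g);cv2.drawContours(b,[k],-1,255,-1);b=cv2.erode(b,np.ones((9,9)))&cv2.inRange(h,(0,0,90),(180,90,255))
    cs,_=cv2.findContours(b,0,1);k=max(cs,key=cv2.contourArea);(cx,cy),(A,B),_=cv2.fitEllipse(k);print(" pocket px",cx,cy,A,B,ray((cy,cx),.091,*Ts[n]),ray((cy,cx),.098,*Ts[n]))
E
```

```text
150 254 295 [-0.0004  0.0073  0.0603]
170 255 294 [-0.0004  0.0073  0.0501]
190 256 295 [0.0002 0.0073 0.0395]
210 256 294 [-0.0001  0.0073  0.0286]
V col275 [(np.uint8(118), np.uint8(137), np.uint8(148)), (np.uint8(106), np.uint8(142), np.uint8(165)), (np.uint8(45), np.uint8(151), np.uint8(198)), (np.uint8(33), np.uint8(154), np.uint8(201)), (np.uint8(32), np.uint8(153), np.uint8(198)), (np.uint8(35), np.uint8(155), np.uint8(200)), (np.uint8(37), np.uint8(156), np.uint8(204)), (np.uint8(35), np.uint8(159), np.uint8(207)), (np.uint8(40), np.uint8(202), np.uint8(236)), (np.uint8(34), np.uint8(221), np.uint8(244)), (np.uint8(37), np.uint8(205), np.uint8(240)), (np.uint8(33), np.uint8(200), np.uint8(239)), (np.uint8(36), np.uint8(201), np.uint8(239))]
w1b ((527.0765380859375, 153.75894165039062), (114.28667449951172, 76.71780395507812), 72.98664093017578)
 pocket px 282.97918701171875 208.2238006591797 32.88007736206055 34.3923225402832 [0.53  0.153 0.091] [0.5281 0.1528 0.098 ]
w2 ((532.9832763671875, 141.74932861328125), (124.06230163574219, 73.96090698242188), 72.70875549316406)
 pocket px 465.9591979980469 232.25765991210938 31.516202926635742 36.30266571044922 [0.5363 0.148  0.091 ] [0.5338 0.1436 0.098 ]
```

Emit:
{"op": "drive_tool", "data": {"series": [[5,[0,0.03,0],[0,0,0]],[5,[0,0.07,0],[0,0,0]],[5,[0,0.1,0],[0,0,0]],[5,[-0.003,0.109,0],[0,0,0]],[5,[-0.009,0.109,-0.01],[0,0,0]],[5,[-0.009,0.109,-0.035],[0,0,0]],[5,[-0.009,0.109,-0.06],[0,0,0]],[5,[-0.009,0.109,-0.085],[0,0,0]],[5,[-0.009,0.109,-0.105],[0,0,0]],[5,[-0.009,0.109,-0.12],[0,0,0]],[5,[-0.009,0.109,-0.12],[0,0,0]],[5,[-0.009,0.109,-0.12],[0,0,0]]]}}

```text
time: 8.65
ee_pos: [0.5294, 0.14, 0.145]
tool_rot: [[0.301, -0.0, -0.954], [0.954, 0.0, 0.301], [0.0, -1.0, 0.001]]
wrist_force: [0.1, 0.0, -4.1]
grip_width: 0.0137
```

```bash
python3 - <<'E'
from h import *
s=ctrl.get_state();print(s['ee_pos'],s['wrist_force'],s['ft_torque'],s['grip_width'])
b=save("side","s5");a=save("scene","sc5")
cv2.imwrite("pics/c5.png",np.hstack([cv2.resize(b[170:290,250:390],(396,340),interpolation=2),cv2.resize(a[130:250,210:350],(396,340),interpolation=2)])[:,:,::-1])
E
```

```text
[0.5294 0.14   0.145 ] [ 0.1156  0.0108 -4.126 ] [ 0.0305  0.1054 -0.0202] 0.01371711047534988
```

View pics/c5.png

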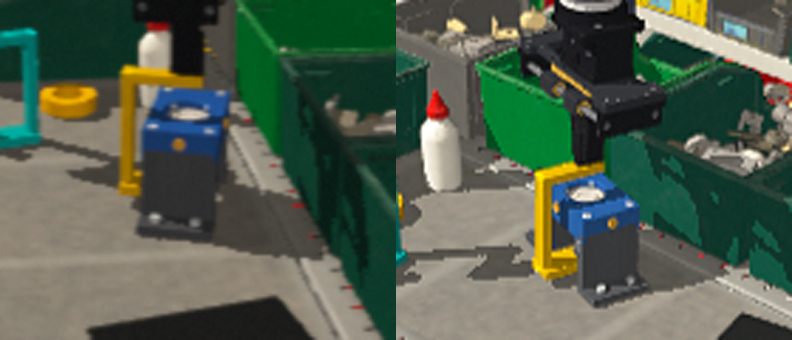

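The yoke's foot is inside the tunnel, free of both legs, with the arm above the plate. Now raising it gently.

Emit:
{"op": "drive_tool", "data": {"series": [[5,[0,-0.004,0],[0,0,0]],[5,[0,-0.007,0],[0,0,0]],[5,[0,-0.008,0],[0,0,0]],[5,[0,-0.009,0],[0,0,0]],[5,[0,-0.009,0],[0,0,0]]]}}

```text
time: 9.25
ee_pos: [0.5297, 0.1402, 0.1537]
tool_rot: [[0.3, 0.0, -0.954], [0.954, 0.0, 0.3], [0.0, -1.0, -0.0]]
wrist_force: [0.6, 0.8, -2.9]
grip_width: 0.0139
```

Emit:
{"op": "drive_tool", "data": {"series": [[5,[0,-0.0005,0],[0,0,0]],[5,[0,-0.001,0],[0,0,0]],[5,[0,-0.001,0],[0,0,0]]]}}

```text
time: 9.55
ee_pos: [0.5297, 0.1401, 0.1545]
tool_rot: [[0.3, -0.0, -0.954], [0.954, 0.0, 0.3], [-0.0, -1.0, 0.0]]
wrist_force: [1.1, 0.7, -4.7]
grip_width: 0.0136
```

Emit:
{"op": "drive_tool", "data": {"series": [[5,[0,-0.0005,0],[0,0,0]],[5,[0,-0.001,0],[0,0,0]],[5,[0,-0.001,0],[0,0,0]]]}}

```text
time: 9.85
ee_pos: [0.5294, 0.14, 0.1546]
tool_rot: [[0.3, -0.001, -0.954], [0.954, -0.0, 0.3], [-0.001, -1.0, 0.001]]
wrist_force: [1.9, 0.3, -12.3]
grip_width: 0.0134
```

Contact at TCP z ≈ 0.1546 with about 8 N of press, so the stiffness is about 8 N/mm. Sweeping slowly in nest y.

Emit:
{"op": "drive_tool", "data": {"series": [[5,[0.0005,0.0002,0],[0,0,0]],[5,[0.001,0.0002,0],[0,0,0]],[5,[0.0015,0.0002,0],[0,0,0]],[5,[0.002,0.0002,0],[0,0,0]]]}}

```text
time: 10.25
ee_pos: [0.5296, 0.1407, 0.1546]
tool_rot: [[0.301, -0.002, -0.954], [0.954, -0.002, 0.301], [-0.003, -1.0, 0.001]]
wrist_force: [1.3, -3.9, -15.0]
grip_width: 0.0135
```

Emit:
{"op": "drive_tool", "data": {"series": [[5,[0.0005,0,0],[0,0,0]],[5,[0.001,0,0],[0,0,0]],[5,[0.0015,0,0],[0,0,0]],[5,[0.002,0,0],[0,0,0]]]}}

```text
time: 10.65
ee_pos: [0.5298, 0.1413, 0.1545]
tool_rot: [[0.301, -0.003, -0.954], [0.954, -0.004, 0.301], [-0.005, -1.0, 0.002]]
wrist_force: [-0.7, -6.8, -15.1]
grip_width: 0.0138
```

Friction makes the sweep stick, so I'll hop instead: down, over 1 mm, up gently, and read the result.

Emit:
{"op": "drive_tool", "data": {"series": [[5,[0,0.003,0],[0,0,0]],[5,[-0.0035,0.003,0],[0,0,0]],[5,[-0.0035,0.003,0],[0,0,0]],[5,[-0.0035,0.0015,0],[0,0,0]],[5,[-0.0035,0.0002,0],[0,0,0]],[5,[-0.0035,0.0002,0],[0,0,0]]]}}

```text
time: 11.25
ee_pos: [0.5301, 0.1413, 0.1546]
tool_rot: [[0.3, 0.001, -0.954], [0.954, 0.001, 0.3], [0.001, -1.0, -0.001]]
wrist_force: [2.9, 1.4, -13.0]
grip_width: 0.0136
```

Emit:
{"op": "drive_tool", "data": {"series": [[5,[0,0.002,0],[0,0,0]],[5,[0.001,0.002,0],[0,0,0]],[5,[0.001,0.001,0],[0,0,0]],[5,[0.001,0,0],[0,0,0]],[5,[0.001,0,0],[0,0,0]]]}}

```text
time: 11.75
ee_pos: [0.53, 0.1416, 0.1546]
tool_rot: [[0.3, -0.0, -0.954], [0.954, -0.0, 0.3], [-0.0, -1.0, 0.0]]
wrist_force: [1.5, 1.5, -11.1]
grip_width: 0.0138
```

Emit:
{"op": "drive_tool", "data": {"series": [[5,[0,0.002,0],[0,0,0]],[5,[0.001,0.002,0],[0,0,0]],[5,[0.001,0.001,0],[0,0,0]],[5,[0.001,0,0],[0,0,0]],[5,[0.001,0,0],[0,0,0]]]}}

```text
time: 12.25
ee_pos: [0.5303, 0.1426, 0.1546]
tool_rot: [[0.3, -0.0, -0.954], [0.954, 0.0, 0.3], [-0.0, -1.0, 0.0]]
wrist_force: [1.5, 0.1, -10.4]
grip_width: 0.0132
```

Emit:
{"op": "drive_tool", "data": {"series": [[5,[0,0.002,0],[0,0,0]],[5,[0.001,0.002,0],[0,0,0]],[5,[0.001,0.001,0],[0,0,0]],[5,[0.001,0,0],[0,0,0]],[5,[0.001,0,0],[0,0,0]]]}}

```text
time: 12.75
ee_pos: [0.5307, 0.1436, 0.1546]
tool_rot: [[0.3, -0.0, -0.954], [0.954, 0.0, 0.3], [0.0, -1.0, 0.0]]
wrist_force: [1.5, 0.1, -10.4]
grip_width: 0.0137
```

Emit:
{"op": "drive_tool", "data": {"series": [[5,[0,0.002,0],[0,0,0]],[5,[0.001,0.002,0],[0,0,0]],[5,[0.001,0.001,0],[0,0,0]],[5,[0.001,0,0],[0,0,0]],[5,[0.001,0,0],[0,0,0]]]}}

```text
time: 13.25
ee_pos: [0.531, 0.1445, 0.1546]
tool_rot: [[0.3, -0.0, -0.954], [0.954, 0.0, 0.3], [0.0, -1.0, 0.0]]
wrist_force: [1.9, -0.2, -10.8]
grip_width: 0.0135
```

Now at v ≈ -5. Continuing the hops.

Emit:
{"op": "drive_tool", "data": {"series": [[5,[0,0.002,0],[0,0,0]],[5,[0.001,0.002,0],[0,0,0]],[5,[0.001,0.001,0],[0,0,0]],[5,[0.001,0,0],[0,0,0]],[5,[0.001,0,0],[0,0,0]]]}}

```text
time: 13.75
ee_pos: [0.5312, 0.1454, 0.1547]
tool_rot: [[0.3, -0.0, -0.954], [0.954, 0.0, 0.3], [0.0, -1.0, 0.0]]
wrist_force: [1.3, 0.9, -9.4]
grip_width: 0.0138
```

Emit:
{"op": "drive_tool", "data": {"series": [[5,[0,0.002,0],[0,0,0]],[5,[0.001,0.002,0],[0,0,0]],[5,[0.001,0.001,0],[0,0,0]],[5,[0.001,0,0],[0,0,0]],[5,[0.001,0,0],[0,0,0]]]}}

```text
time: 14.25
ee_pos: [0.5315, 0.1464, 0.1547]
tool_rot: [[0.3, -0.0, -0.954], [0.954, 0.0, 0.3], [0.0, -1.0, 0.0]]
wrist_force: [1.3, 0.4, -10.2]
grip_width: 0.0136
```

Emit:
{"op": "drive_tool", "data": {"series": [[5,[0,0.002,0],[0,0,0]],[5,[0.001,0.002,0],[0,0,0]],[5,[0.001,0.001,0],[0,0,0]],[5,[0.001,0,0],[0,0,0]],[5,[0.001,0,0],[0,0,0]]]}}

```text
time: 14.75
ee_pos: [0.5319, 0.1473, 0.1549]
tool_rot: [[0.3, -0.0, -0.954], [0.954, 0.0, 0.3], [0.0, -1.0, 0.0]]
wrist_force: [-0.5, 0.7, -7.5]
grip_width: 0.0137
```

Emit:
{"op": "drive_tool", "data": {"series": [[5,[0,0.002,0],[0,0,0]],[5,[0.001,0.002,0],[0,0,0]],[5,[0.001,0.001,0],[0,0,0]],[5,[0.001,0,0],[0,0,0]],[5,[0.001,0,0],[0,0,0]]]}}

```text
time: 15.25
ee_pos: [0.5325, 0.1484, 0.1555]
tool_rot: [[0.3, 0.001, -0.954], [0.954, 0.0, 0.3], [0.001, -1.0, -0.001]]
wrist_force: [0.6, -0.0, -3.2]
grip_width: 0.0135
```

Emit:
{"op": "drive_tool", "data": {"series": [[5,[0,0.002,0],[0,0,0]],[5,[0.001,0.002,0],[0,0,0]],[5,[0.001,0.001,0],[0,0,0]],[5,[0.001,0,0],[0,0,0]],[5,[0.001,0,0],[0,0,0]]]}}

```text
time: 15.75
ee_pos: [0.5327, 0.1492, 0.1553]
tool_rot: [[0.3, 0.0, -0.954], [0.954, 0.0, 0.3], [0.0, -1.0, -0.0]]
wrist_force: [-0.1, -0.1, -4.5]
grip_width: 0.0137
```

The rod finds the hole at TCP (0.5325–0.5327, 0.1484–0.1492): z rises freely and the press drops to nothing. Raising gently.

Emit:
{"op": "drive_tool", "data": {"series": [[5,[0,-0.001,0],[0,0,0]],[5,[0,-0.002,0],[0,0,0]],[5,[0,-0.002,0],[0,0,0]]]}}

```text
time: 16.05
ee_pos: [0.5327, 0.1492, 0.1573]
tool_rot: [[0.3, 0.0, -0.954], [0.954, 0.0, 0.3], [0.0, -1.0, -0.0]]
wrist_force: [0.6, -0.4, -4.2]
grip_width: 0.0135
```

Emit:
{"op": "drive_tool", "data": {"series": [[5,[0,-0.0005,0],[0,0,0]],[5,[0,-0.001,0],[0,0,0]],[5,[0,-0.001,0],[0,0,0]]]}}

```text
time: 16.35
ee_pos: [0.5326, 0.1492, 0.1582]
tool_rot: [[0.3, 0.0, -0.954], [0.954, 0.0, 0.3], [0.0, -1.0, -0.0]]
wrist_force: [-0.6, -0.4, -4.3]
grip_width: 0.0135
```

Emit:
{"op": "drive_tool", "data": {"series": [[5,[0,-0.001,0],[0,0,0]],[5,[0,-0.002,0],[0,0,0]],[5,[0,-0.003,0],[0,0,0]],[5,[0,-0.004,0],[0,0,0]],[5,[0,-0.005,0],[0,0,0]],[5,[0,-0.006,0],[0,0,0]],[5,[0,-0.006,0],[0,0,0]]]}}

```text
time: 17.05
ee_pos: [0.5327, 0.1492, 0.1643]
tool_rot: [[0.3, 0.0, -0.954], [0.954, 0.0, 0.3], [0.0, -1.0, -0.0]]
wrist_force: [-0.2, 1.3, -4.3]
grip_width: 0.0135
```

Emit:
{"op": "drive_tool", "data": {"series": [[5,[0,-0.0005,0],[0,0,0]],[5,[0,-0.001,0],[0,0,0]],[5,[0,-0.001,0],[0,0,0]]]}}

```text
time: 17.35
ee_pos: [0.5324, 0.1491, 0.1646]
tool_rot: [[0.3, -0.0, -0.954], [0.954, -0.0, 0.3], [-0.0, -1.0, 0.0]]
wrist_force: [1.0, 1.1, -8.7]
grip_width: 0.0137
```

Emit:
{"op": "drive_tool", "data": {"series": [[5,[0,-0.0005,0],[0,0,0]],[5,[0,-0.001,0],[0,0,0]],[5,[0,-0.001,0],[0,0,0]]]}}

```text
time: 17.65
ee_pos: [0.5321, 0.1491, 0.1654]
tool_rot: [[0.3, -0.001, -0.954], [0.954, -0.0, 0.3], [-0.001, -1.0, 0.001]]
wrist_force: [2.6, 0.9, -14.1]
grip_width: 0.0137
```

The rod meets the bearing at TCP z 0.1646, as predicted. Pushing further.

Emit:
{"op": "drive_tool", "data": {"series": [[5,[0,-0.0005,0],[0,0,0]],[5,[0,-0.001,0],[0,0,0]],[5,[0,-0.001,0],[0,0,0]]]}}

```text
time: 17.95
ee_pos: [0.5319, 0.149, 0.1661]
tool_rot: [[0.3, -0.002, -0.954], [0.954, -0.001, 0.3], [-0.001, -1.0, 0.001]]
wrist_force: [1.9, -0.0, -19.9]
grip_width: 0.0138
```

Emit:
{"op": "drive_tool", "data": {"series": [[5,[0,-0.0005,0],[0,0,0]],[5,[0,-0.001,0],[0,0,0]],[5,[0,-0.001,0],[0,0,0]]]}}

```text
time: 18.25
ee_pos: [0.532, 0.149, 0.1682]
tool_rot: [[0.3, -0.001, -0.954], [0.954, -0.0, 0.3], [-0.001, -1.0, 0.001]]
wrist_force: [0.2, 0.4, -17.3]
grip_width: 0.0131
```

Emit:
{"op": "drive_tool", "data": {"series": [[5,[0,-0.001,0],[0,0,0]],[5,[0,-0.002,0],[0,0,0]],[5,[0,-0.003,0],[0,0,0]],[5,[0,-0.004,0],[0,0,0]],[5,[0,-0.005,0],[0,0,0]],[5,[0,-0.006,0],[0,0,0]],[5,[0,-0.006,0],[0,0,0]]]}}

```text
time: 18.95
ee_pos: [0.5327, 0.1492, 0.1751]
tool_rot: [[0.3, 0.0, -0.954], [0.954, 0.0, 0.3], [0.0, -1.0, -0.0]]
wrist_force: [-2.4, -1.2, -8.5]
grip_width: 0.0138
```

Emit:
{"op": "drive_tool", "data": {"series": [[5,[0,-0.001,0],[0,0,0]],[5,[0,-0.002,0],[0,0,0]],[5,[0,-0.003,0],[0,0,0]],[5,[0,-0.004,0],[0,0,0]],[5,[0,-0.005,0],[0,0,0]],[5,[0,-0.005,0],[0,0,0]]]}}

```text
time: 19.55
ee_pos: [0.5333, 0.1494, 0.1798]
tool_rot: [[0.3, 0.002, -0.954], [0.954, 0.001, 0.3], [0.001, -1.0, -0.001]]
wrist_force: [-0.8, 0.5, -6.5]
grip_width: 0.0136
```

```bash
python3 - <<'E'
from h import *
s=ctrl.get_state();print(s['ee_pos'],s['wrist_force'],s['ft_torque'])
b=save("side","s6");a=save("scene","sc6")
cv2.imwrite("pics/c6.png",np.hstack([cv2.resize(b[170:270,270:370],(390,390),interpolation=2),cv2.resize(a[160:260,230:330],(390,390),interpolation=2)])[:,:,::-1])
E
```

```text
[0.5333 0.1494 0.1798] [-0.7762  0.5216 -6.5042] [-0.0758  0.178  -0.0201]
```

View pics/c6.png

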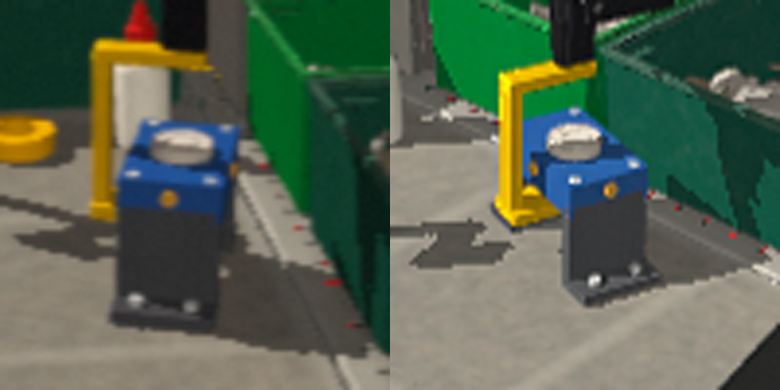

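The bearing stands proud of the blue plate at (182,145) left and (575,140) right in the crop. One more millimetre for margin, then I'll lower the rod straight down.

Emit:
{"op": "drive_tool", "data": {"series": [[5,[0,-0.001,0],[0,0,0]],[5,[0,-0.001,0],[0,0,0]],[5,[0,-0.001,0],[0,0,0]],[5,[0,0.001,0],[0,0,0]],[5,[0,0.003,0],[0,0,0]],[5,[0,0.005,0],[0,0,0]],[5,[0,0.005,0],[0,0,0]]]}}

```text
time: 20.35
ee_pos: [0.5324, 0.1492, 0.1739]
tool_rot: [[0.3, -0.0, -0.954], [0.954, -0.0, 0.3], [-0.0, -1.0, 0.0]]
wrist_force: [-1.0, -0.6, -4.1]
grip_width: 0.014
```

Emit:
{"op": "drive_tool", "data": {"series": [[5,[0,0.004,0],[0,0,0]],[5,[0,0.008,0],[0,0,0]],[5,[0,0.012,0],[0,0,0]],[5,[0,0.016,0],[0,0,0]],[5,[0,0.02,0],[0,0,0]],[5,[0,0.024,0],[0,0,0]],[5,[0,0.028,0],[0,0,0]],[5,[0,0.031,0],[0,0,0]],[5,[0,0.031,0],[0,0,0]]]}}

```text
time: 21.25
ee_pos: [0.5322, 0.149, 0.1426]
tool_rot: [[0.3, -0.001, -0.954], [0.954, -0.0, 0.3], [-0.001, -1.0, 0.001]]
wrist_force: [-0.1, 0.3, -4.5]
grip_width: 0.0137
```

```bash
python3 - <<'E'
from h import *
s=ctrl.get_state();print(s['time'],s['ee_pos'],s['wrist_force'],s['ft_torque'])
b=save("side","s7");a=save("scene","sc7")
cv2.imwrite("pics/c7.png",np.hstack([cv2.resize(b[170:270,270:370],(390,390),interpolation=2),cv2.resize(a[160:260,230:330],(390,390),interpolation=2)])[:,:,::-1])
E
```

```text
21.25 [0.5322 0.149  0.1426] [-0.1073  0.289  -4.5263] [-0.0337  0.0637  0.011 ]
```

View pics/c7.png

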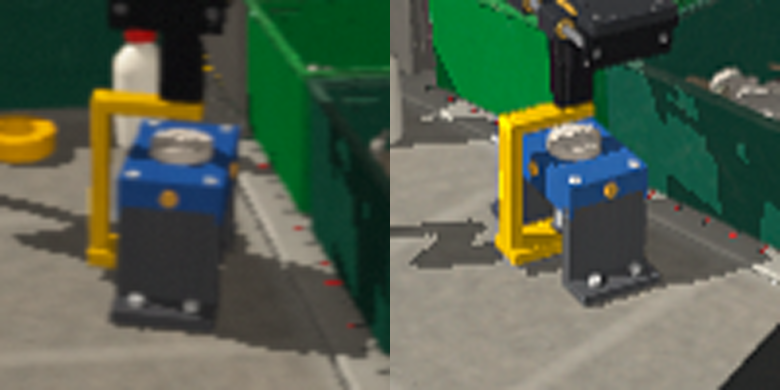

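The bearing stays proud on the plungers with the rod down. Withdrawing.

Emit:
{"op": "drive_tool", "data": {"series": [[5,[0,0,0.01],[0,0,0]],[5,[0,0,0.035],[0,0,0]],[5,[0,0,0.06],[0,0,0]],[5,[0,0,0.085],[0,0,0]],[5,[0,0,0.11],[0,0,0]],[5,[0,0,0.12],[0,0,0]],[5,[0,0,0.12],[0,0,0]],[5,[0,-0.03,0.12],[0,0,0]],[5,[0,-0.075,0.12],[0,0,0]],[5,[0,-0.11,0.12],[0,0,0]],[5,[0,-0.11,0.12],[0,0,0]]]}}

```text
time: 22.45
ee_pos: [0.4228, 0.1863, 0.2585]
tool_rot: [[0.302, 0.011, -0.953], [0.953, 0.007, 0.302], [0.01, -1.0, -0.009]]
wrist_force: [0.9, 1.4, -4.9]
grip_width: 0.0137
```

Emit:
{"op": "drive_tool", "data": {"series": [[5,[0,0,0],[0,0,0]],[5,[0,0,0],[0,0,0]]]}}

```text
time: 22.65
ee_pos: [0.4174, 0.1843, 0.2514]
tool_rot: [[0.301, -0.003, -0.954], [0.954, -0.002, 0.301], [-0.003, -1.0, 0.002]]
wrist_force: [-0.4, -0.0, -4.9]
grip_width: 0.0138
```

Emit:
{"op": "drive_tool", "data": {"series": [[5,[-0.03,-0.015,0],[0,0,0]],[5,[-0.07,-0.02,0],[0,-0.05,0]],[5,[-0.115,-0.02,-0.01],[0,-0.12,0]],[5,[-0.155,-0.02,-0.03],[0,-0.22,0]],[5,[-0.19,-0.02,-0.065],[0,-0.32,0]],[5,[-0.22,-0.02,-0.1],[0,-0.42,0]],[5,[-0.24,-0.02,-0.145],[0,-0.495,0]],[5,[-0.242,-0.02,-0.185],[0,-0.495,0]],[5,[-0.242,-0.01,-0.1955],[0,-0.495,0]],[5,[-0.242,0,-0.1955],[0,-0.495,0]],[5,[-0.242,0,-0.1955],[0,-0.495,0]],[5,[-0.242,0,-0.1955],[0,-0.495,0]]]}}

```text
time: 23.85
ee_pos: [0.5303, -0.1035, 0.252]
tool_rot: [[-0.19, -0.003, -0.982], [0.982, 0.001, -0.19], [0.001, -1.0, 0.003]]
wrist_force: [0.5, 0.4, -4.3]
grip_width: 0.0137
```

Lowering: contact with the pad is expected at TCP z ≈ 0.1385.

Emit:
{"op": "drive_tool", "data": {"series": [[5,[-0.001,0.03,0],[0,0,0]],[5,[-0.001,0.06,0],[0,0,0]],[5,[-0.001,0.085,0],[0,0,0]],[5,[-0.001,0.1,0],[0,0,0]],[5,[-0.001,0.107,0],[0,0,0]],[5,[-0.001,0.11,0],[0,0,0]],[5,[-0.001,0.11,0],[0,0,0]]]}}

```text
time: 24.55
ee_pos: [0.5324, -0.1051, 0.1438]
tool_rot: [[-0.189, 0.001, -0.982], [0.982, 0.0, -0.189], [0.0, -1.0, -0.001]]
wrist_force: [-0.1, 0.3, -3.5]
grip_width: 0.0135
```

Emit:
{"op": "drive_tool", "data": {"series": [[5,[0,0.001,0],[0,0,0]],[5,[0,0.002,0],[0,0,0]],[5,[0,0.002,0],[0,0,0]]]}}

```text
time: 24.85
ee_pos: [0.5324, -0.1053, 0.1415]
tool_rot: [[-0.189, 0.001, -0.982], [0.982, 0.0, -0.189], [0.0, -1.0, -0.001]]
wrist_force: [-0.1, -0.3, -5.0]
grip_width: 0.0135
```

Emit:
{"op": "drive_tool", "data": {"series": [[5,[0,0.0005,0],[0,0,0]],[5,[0,0.001,0],[0,0,0]],[5,[0,0.001,0],[0,0,0]]]}}

```text
time: 25.15
ee_pos: [0.5321, -0.1053, 0.14]
tool_rot: [[-0.189, -0.0, -0.982], [0.982, 0.0, -0.189], [0.0, -1.0, 0.0]]
wrist_force: [0.8, -0.5, -3.7]
grip_width: 0.0139
```

Emit:
{"op": "drive_tool", "data": {"series": [[5,[0,0.0005,0],[0,0,0]],[5,[0,0.001,0],[0,0,0]],[5,[0,0.001,0],[0,0,0]]]}}

```text
time: 25.45
ee_pos: [0.5321, -0.1053, 0.139]
tool_rot: [[-0.189, -0.0, -0.982], [0.982, 0.0, -0.189], [0.0, -1.0, 0.0]]
wrist_force: [-0.1, -0.1, -4.0]
grip_width: 0.0136
```

Emit:
{"op": "drive_tool", "data": {"series": [[5,[0,0.0005,0],[0,0,0]],[5,[0,0.001,0],[0,0,0]],[5,[0,0.001,0],[0,0,0]]]}}

```text
time: 25.75
ee_pos: [0.5325, -0.1054, 0.1385]
tool_rot: [[-0.189, 0.001, -0.982], [0.982, 0.0, -0.189], [-0.0, -1.0, -0.001]]
wrist_force: [-0.1, -0.8, -0.3]
grip_width: 0.0137
```

The yoke is on the pad: its weight is off the wrist, at the same height as when I grasped it. Releasing and rising.

Emit:
{"op": "drive_tool", "data": {"series": [[20,[0,0,0],[0,0,0]],[30,[0,0,0],[0,0,0]],[40,[0,0,0],[0,0,0]],[50,[0,0,0],[0,0,0]],[60,[0,0,0],[0,0,0]],[60,[0,0,0],[0,0,0]],[60,[0,0,0],[0,0,0]],[60,[0,0,0],[0,0,0]]]}}

```text
time: 26.55
ee_pos: [0.5321, -0.1053, 0.1381]
tool_rot: [[-0.189, -0.0, -0.982], [0.982, 0.0, -0.189], [0.0, -1.0, 0.0]]
wrist_force: [-0.1, -0.4, -0.5]
grip_width: 0.0521
```

Emit:
{"op": "drive_tool", "data": {"series": [[60,[0,-0.01,0],[0,0,0]],[60,[0,-0.04,0],[0,0,0]],[60,[0,-0.08,0],[0,0,0]],[60,[0,-0.12,0],[0,0,0]],[60,[0,-0.15,0.03],[0,0,0]],[60,[0,-0.15,0.05],[0,0,0]],[60,[0,-0.15,0.05],[0,0,0]]]}}

```text
time: 27.25
ee_pos: [0.4814, -0.116, 0.2899]
tool_rot: [[-0.187, 0.003, -0.982], [0.982, 0.002, -0.187], [0.001, -1.0, -0.003]]
wrist_force: [0.5, -1.1, -0.9]
grip_width: 0.052
```

```bash
python3 - <<'E'
from h import *
s=ctrl.get_state();print(s['time'],s['ee_pos'],s['wrist_force'],s['grip_width'])
a=save("wrist","w8");b=save("side","s8")
for q,z in(("yoke_grip",.154),("rod_tip",.052),("pad",.0),("bearing",.091)): pp("wrist",q,z)
cv2.imwrite("pics/c8.png",np.hstack([a[60:360,150:530],cv2.resize(b[170:320,240:400],(320,300),interpolation=2)])[:,:,::-1])
E
```

```text
27.25 [ 0.4814 -0.116   0.2899] [ 0.5473 -1.066  -0.8871] 0.051959360796584884
yoke_grip [(array([254.4, 274.3]), 0.93, array([ 0.5336, -0.1053,  0.154 ]))]
rod_tip [(array([223.7, 273.7]), 0.8, array([ 0.535 , -0.1059,  0.052 ]))]
pad [(array([208.9, 275.8]), 0.83, array([ 0.529 , -0.1043,  0.    ]))]
bearing [(array([274.5, 483.7]), 0.73, array([0.5372, 0.1504, 0.091 ]))]
```

View pics/c8.png

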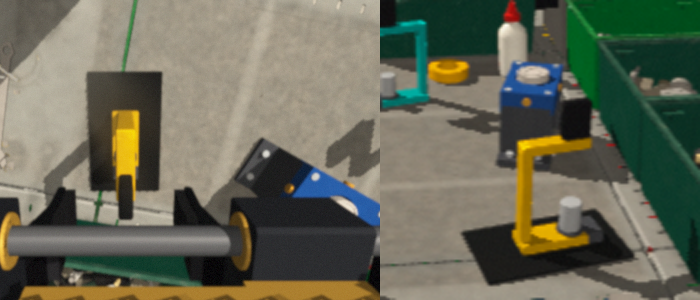

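The yoke stands upright on the pad with its rod about 6 mm from the parking point, the bearing is still proud in the nest, and the gripper is clear. Handing in.

```bash
python3 -c "
from plant import ctrl
print(ctrl.sign_off())"
```

```text
the job is handed in; nothing more can be done
None
```

I handed the job in after about 27 s of robot time: the bearing is free and sitting proud, and the yellow yoke is back on its pad. `sign_off` gave no verdict.

- **Finding the hole:** a pressed sweep under the nest stuck on friction. I switched to small up-and-down hops about 1 mm apart, with at most about 11 N of upward press. The rod went in about 0.5–1 mm to −y of my estimate of the pocket's centre. The text says 2–8 mm, so my nest estimate was probably off by a millimetre or more, but the rod passed freely.
- **Freeing the bearing:** it broke loose at about 15 N. I raised the rod tip to about 16 mm above the pocket floor, and the bearing stayed up when I drew the rod down.
- **Last checks:**
  - **Yoke:** it stands upright on the pad, with the rod about 6 mm from the parking point. It did not slip in the grip: it was set down at the same tool height as when grasped.
  - **Bearing:** it looks level and proud in the pictures. I did not measure its exact height.
  - **Bystanders:** the oil bottle and tape look unmoved. I did not check the spanner again, but nothing was moved close to it.
  - **Gripper:** open and clear of everything.

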